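# Back out the captive screw and open the drive cover

## Task

Open the sliding cover of the grey drive housing. It is locked by the captive screw with the black round knob: pull the knob up against its spring so that the thread catches (if it is blocked, turn it back clockwise until it lets you through), unscrew it counter-clockwise all the way out so that it stays up by itself; then push the cover by its bar handle, away from the screw's end of the housing, until it is fully open, and let go. Leave the tools and other things on the bench where they are.

Things in the scene. Friction and masses are not known exactly. Their poses are not given: they have to be found in the camera images.
- housing: grey open-topped sheet-steel drive housing, fixed to the bench, 170 (x) x 280 (y) x 95 mm high (a 6 mm foot flange reaches 190 x 300), with a blue motor 90 mm in diameter on its +x side. Origin: centre of its underside. x points from the robot side to the motor, y is the way the cover opens, z up. It stands with a yaw of up to 0.45 rad either way.
- cover (a joint): sliding aluminium cover, 166 x 276 x 6 mm, lying on the housing (its top is 101 mm above the bench). 0 = closed, grows as it slides along the housing's +y to 0.12 m = fully open, at a stop. Friction about 3 N; it stays where it is left. The screw and the handle ride on it. It is locked while the screw is raised less than 22 mm.
- cover_handle (a point): centre of the steel bar of the cover's handle: bar 70 mm long along the housing's x, 12 mm wide (y), 10 mm high, its top 35 mm above the cover's top face, on two posts. On the housing's centre line, 130 mm to the +y side of the screw.
- knob_grip (a point): centre of the captive screw's black round knob, on its vertical axis; rises and turns with the screw. Knob 48 mm in diameter, 30 mm high (15 above and below this point), fluted, alike all round. At rest this point is 27 mm above the cover's top face and 128 mm above the bench, the knob's underside 12 mm above that face.
- screw (a joint): how far the captive screw is raised (m): 0 = at rest, drawn down by its spring; 0.036 = highest. Spring and weight pull down with about 7.5 N at rest, growing 0.25 N per mm. On its thread track the screw stays up by itself when released; off the track it springs back down. Turning it takes up to about 0.3 N m; turning without pulling does not raise it.
- hammer: bystander: claw hammer lying on the bench, origin at the middle of its underside
- screwdriver: bystander: screwdriver lying on the bench
- wrench: bystander: steel wrench lying on the bench
- tape_roll: bystander: blue roll of tape lying flat, 100 mm across, 24 mm high
- oil_can: bystander: red can standing, 60 mm across, 110 mm high
- offcut: bystander: wooden offcut 160 x 50 x 22 mm
- grinding_disc: bystander: dark grinding disc 110 mm across, 10 mm thick, lying flat
- bush (a point): centre of the top of the brass bush under the knob (34 mm wide, 10 mm high). Thread inside, unseen: one lug on the screw, a right-handed helical track under the cover. At a chance start the lug may stand below the track: the screw then rises only 3 mm and stops hard. Turned clockwise (from above) by up to 1.3 rad it comes to an opening some 0.8 rad wide and can be pulled up freely.
- bush_base (a point): foot of the brass bush, on the cover's top face. The track starts 18 mm up: raised 20 to 23 mm in the opening (not more, or it meets the track's roof) and turned counter-clockwise by about 1 rad, the lug enters the track and rests on it. 2.3 rad of track raise the screw 10 to 11 mm (4.8 mm per rad) to 28 or 29 mm, with 4.5 mm of upward play; then 0.4 rad level to a firm stop.

How it is judged:
By the outcome, as a careful person would: the job done as asked, in the order asked, and still so for the second after the job is handed in, with the robot touching nothing.
It also fails if it takes over 72 s, if anything falls off the work surface, if the arm or the gripper's body presses on something with over 40 N, if the wrist force passes 120 N, or if a joint passes its speed limit or range.

## Robot

A 6-joint arm with a two-finger parallel gripper is mounted at the origin on the work surface. World frame = base frame: x ahead of the robot, y to its left, z up, the work surface at z = 0. Lengths are in mm, angles in degrees, forces in N, time in s.
With the tool pointing down it reaches from about 350 to 875 mm from the base axis. Payload 15.5 kg.
Tool frame: the origin (TCP) lies midway between the tips of the shut fingers; the grasp point (between the pads) lies 19 mm behind it; z points along the fingers, y is the line along which they close (so a half turn about z gives the same grasp; the last joint's range is limited). The gripper opens to 85 mm and grips with 20 to 120 N. Pads are 22 mm wide; open, the fingers measure 114 mm over their backs; the gripper's body (76 mm by 85 mm) begins 54 mm behind the grasp point. The pads swing forward as they close: fully open they stand 13 mm farther back than shut.
Start: joints at [62.309, 28.281, 77.091, -0, 74.628, -5.472], TCP at [236.341, 578.593, 231.277] pointing down, gripper open.
Joint ranges: [-166.48, 166.48], [-47.26, 123.95], [12.59, 153.08], [-70.14, 250.14], [6.76, 159.57], [-176.63, 176.63]. Speed limits (degrees/s): [108.29, 108.29, 147.25, 172.46, 172.46, 172.46].

## Interface

Orientations are given as a 3x3 rotation matrix whose columns are the frame's x, y, z axes.
In Python, from rig import bot gives the robot as it stands. The module is installed in compiled form; this text tells all that it offers. Calls block until the motion is done:
- bot.move_to(position, orientation): joint-space move of the TCP to a pose.
- bot.line_to(position, rot=None, rate=150, guard=None): straight line of the TCP; rot=None keeps the orientation; rate is the mean speed in mm/s. With guard (N) it stops when the force on the tool has changed by that much, and returns True; else False.
- bot.set_joints(angles): joint-space move.
- bot.move_gripper(opening, force=None): finger opening in mm; force is the grip in N (None keeps the last); returns when the fingers have stopped.
- bot.pause(seconds).
- bot.inverse_kinematics(position, orientation): joint angles nearest the present ones, or None.
- bot.observe(): the state.
- bot.snapshot(name): name is "scene" or "side" or "wrist"; returns a dict with "image" (480x640x3 uint8, blue, green, red), "intrinsics" (3x3 intrinsics, pixels), "view" (4x4, takes a point from world to camera coordinates). Camera axes: x right, y down, z forward; pixel columns grow to the right and rows downward; lengths in mm; the calibration is good to about 2 mm. A picture is of the moment at which its call begins. There is no depth.
A pose or a line that the arm cannot do raises bot.MotionError and nothing moves.
- bot.sign_off(): hands the job in; it is judged then, once.
The state is a dict: "time_s": time; "joint_positions": joint angles; "qd": joint speeds; "joint_efforts": joint torques, N m; "tool_pos": TCP position; "ee_rot": TCP orientation; "contact_force": force on the tool from outside, world axes, zero at the start; "torque": the same for the moment, N m; "finger_gap": finger opening in mm; "gripper_force": force on a finger pad.
Only numpy, scipy, OpenCV 4.12 (cv2) and the standard library are available. Lean on these libraries where they do the work, as an engineer would, in place of code of your own. Each camera call takes 0.05 s, during which the arm holds its last target. There are 200 camera calls.

## Working session

There is one attempt and no reset: what is moved stays moved. The work goes in short steps, each a Python script; the robot and the scene stay as the last script left them, time stands still between calls to the robot, and variables do not carry over. Pictures are saved under pics/ and viewed, at most 10 in all, crops included, and the job is handed in when it is done.

```bash
mkdir -p pics; python3 - <<'E'
from rig import bot
import cv2,numpy as np
ims=[]
for n in("scene","side"):
    s=bot.snapshot(n); cv2.imwrite(f"pics/{n}0.png",s["image"]); np.savez(n+"0.npz",**s)
    print(n,s["intrinsics"].tolist(),np.round(s["view"],3).tolist())
print(bot.observe())
E
```

```text
scene [[452.78478656364433, 0.0, 330.87828102741145], [0.0, 452.78478656364433, 247.4174453973119], [0.0, 0.0, 1.0]] [[0.335, 0.942, 0.015, -201.757], [0.735, -0.252, -0.629, -334.727], [-0.589, 0.222, -0.777, 1588.49], [0.0, 0.0, 0.0, 1.0]]
side [[555.4089310661304, 0.0, 314.2945228046227], [0.0, 555.4089310661304, 236.40196586136634], [0.0, 0.0, 1.0]] [[0.999, -0.041, -0.007, -511.568], [-0.03, -0.594, -0.804, 122.764], [0.029, 0.803, -0.595, 1419.595], [0.0, 0.0, 0.0, 1.0]]
{'time_s': 0.1, 'joint_positions': array([ 6.23070451e+01,  2.83109404e+01,  7.71225769e+01, -8.78559056e-05,
        7.46276538e+01, -5.47198987e+00]), 'qd': array([ 0.04154391, -0.01120197, -0.00836885, -0.04382744,  0.00176586,
       -0.11250625]), 'joint_efforts': array([ 1.91247724e-03, -8.83592248e+01, -3.84571123e+01, -1.78324581e-04,
        5.00858310e-03,  5.87808790e-05]), 'tool_pos': array([236.21777718, 578.30758307, 230.76997855]), 'ee_rot': array([[-9.25732397e-01,  3.78178905e-01, -4.94856832e-04],
       [ 3.78179216e-01,  9.25731919e-01, -9.46026466e-04],
       [ 1.00337511e-04, -1.06291192e-03, -9.99999430e-01]]), 'contact_force': array([-0.01663968, -0.29897613, -0.22507905]), 'torque': array([-0.02233804, -0.01094295, -0.03667542]), 'gripper_force': 0.0, 'finger_gap': 85.50134812216865}
```

View pics/scene0.png

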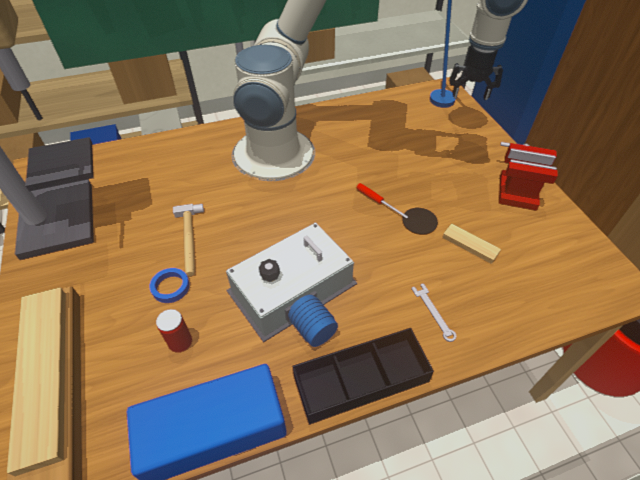

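View pics/side0.png

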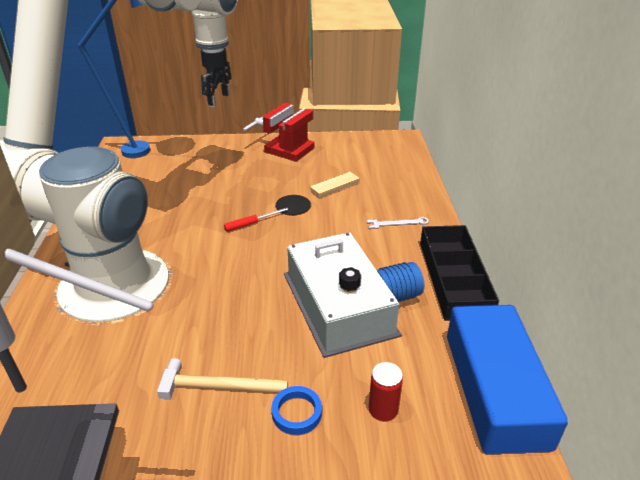

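The scene view shows the knob at (269,270), the handle bar at about (313,247) and the cover as a bright quadrilateral. The side view shows the knob at (350,278) and the handle at (329,245). Both show the motor on the far side.

```bash
cat > h.py <<'E'
import cv2,numpy as np
def cast(s,uv,z):
    uv=np.atleast_2d(uv).astype(float); V=s["view"];R=V[:3,:3];c=-R.T@V[:3,3]
    d=(R.T@np.linalg.inv(s["intrinsics"])@np.c_[uv,np.ones(len(uv))].T).T
    return c+d*((z-c[2])/d[:,2])[:,None]
def blob(m,near):
    n,l,st,ce=cv2.connectedComponentsWithStats(m.astype(np.uint8),connectivity=4)
    i=min(range(1,n),key=lambda i:np.hypot(*(ce[i]-near))+(1e4 if st[i][4]<40 else 0)); return l==i,st[i],ce[i]
E
python3 - <<'E'
from h import *
P=[]
for n,k,w in(("scene",(269,270),(290,275)),("side",(350,278),(335,290))):
    s=dict(np.load(n+"0.npz")); hsv=cv2.cvtColor(s["image"],cv2.COLOR_BGR2HSV)
    m,st,c=blob(hsv[...,2]<70,k)
    print(n,"knob",c,st,cast(s,c,128)[0].round(1))
    V=s["view"];R=V[:3,:3];o=-R.T@V[:3,3];d=cast(s,c,128)[0]-o;P.append((o,d/np.linalg.norm(d)))
    for t in(140,165,190):
        m,st,c=blob((hsv[...,2]>t)&(hsv[...,1]<45),w)
        cs=max(cv2.findContours(m.astype(np.uint8),0,2)[0],key=cv2.contourArea)[:,0]
        w3=cast(s,cs,101)[:,:2].astype(np.float32); r=cv2.minAreaRect(w3); print(t,st,np.round(r[0],1),np.round(r[1],1),round(r[2],1))
A=sum(np.eye(3)-np.outer(d,d) for o,d in P);b=sum((np.eye(3)-np.outer(d,d))@o for o,d in P)
print("tri",np.linalg.solve(A,b))
ims=[cv2.resize(np.load(n+"0.npz")["image"][y:y+150,x:x+190],None,fx=4,fy=4,interpolation=2) for n,x,y in(("scene",200,200),("side",250,220))]
cv2.imwrite("pics/crop1.png",ims[0])
E
```

```text
scene knob [270.48484848 275.80808081] [261 268  18  13  99] [ 604.2 -158.5  128. ]
140 [ 226  223  128   95 5460] [ 571.5 -101.3] [170.5 278.3] 17.1
165 [ 226  224  127   94 5173] [ 570.4 -101.4] [168.9 277.6] 17.3
190 [ 227  224  125   92 5015] [ 568.6 -100.8] [165.2 275.7] 17.1
side knob [349.38278932 279.98219585] [340 268  21  23 337] [ 584.4 -158.7  128. ]
140 [ 288  233  111   91 5365] [ 566.6 -101.7] [171.  284.9] 17.1
165 [ 288  233  111   90 5215] [ 566.4 -101.2] [170.8 283.9] 17.1
190 [ 288  233  111   89 5012] [ 566.9 -100.6] [169.5 283. ] 17.0
tri [ 589.65733663 -153.59909877  117.0467611 ]
```

View pics/crop1.png

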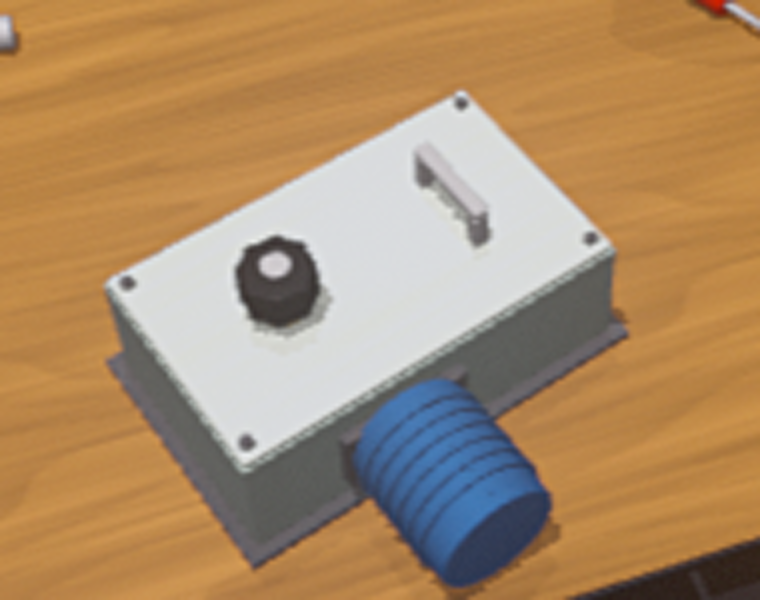

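```bash
cat >> h.py <<'E'
def Rd(a): # tool down, tool x at angle a (deg)
    c,s=np.cos(np.radians(a)),np.sin(np.radians(a)); return np.array([[c,s,0],[s,-c,0],[0,0,-1.]])
E
python3 - <<'E'
from h import *
from rig import bot
s=dict(np.load("scene0.npz"))
print("cap",cast(s,(268.5,266),143),"bar",cast(s,[(306,237.5),(319.5,251.7)],136))
k=np.array([586,-158,300.])
for a in range(-180,180,30):
    q=bot.inverse_kinematics(k,Rd(a)); print(a,None if q is None else np.round(q,1))
best=min((abs(q[5]-95),a) for a in range(-180,180,5) if (q:=bot.inverse_kinematics(k,Rd(a))) is not None)
print(best); bot.move_to(k,Rd(best[1])); print(bot.observe()["joint_positions"].round(1))
s=bot.snapshot("wrist"); cv2.imwrite("pics/w1.png",s["image"]); np.savez("w1.npz",**s); print(bot.observe()["time_s"])
E
```

```text
cap [[ 585.22975577 -157.05940239  143.        ]] bar [[522.60387675 -42.08324272 136.        ]
 [578.09017347 -24.18180206 136.        ]]
-180 [ -20.7   23.6   74.1   -0.    82.3 -110.7]
-150 [ -20.7   23.6   74.1   -0.    82.3 -140.7]
-120 [ -20.7   23.6   74.1   -0.    82.3 -170.7]
-90 [-20.7  23.6  74.1  -0.   82.3 159.3]
-60 [-20.7  23.6  74.1  -0.   82.3 129.3]
-30 [-20.7  23.6  74.1  -0.   82.3  99.3]
0 [-20.7  23.6  74.1  -0.   82.3  69.3]
30 [-20.7  23.6  74.1  -0.   82.3  39.3]
60 [-20.7  23.6  74.1  -0.   82.3   9.3]
90 [-20.7  23.6  74.1  -0.   82.3 -20.7]
120 [-20.7  23.6  74.1  -0.   82.3 -50.7]
150 [-20.7  23.6  74.1  -0.   82.3 -80.7]
(np.float64(0.7250332932637207), -25)
[-20.7  23.6  74.1   0.   82.3  94.3]
3.025
```

View pics/w1.png

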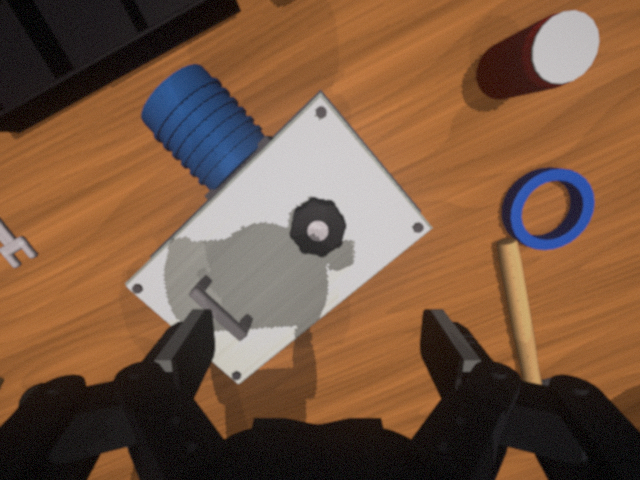

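Wrist view: the knob's top cap is at (318,230), the handle bar runs (195,290)–(248,333), and nothing stands around the knob. Next I refine the axis, grip and try a pull.

```bash
python3 - <<'E'
from h import *
from rig import bot
s=dict(np.load("w1.npz")); hsv=cv2.cvtColor(s["image"],cv2.COLOR_BGR2HSV)
m,st,c=blob(hsv[...,2]<80,(318,228)); c0=np.array([st[0]+st[2]/2,st[1]+st[3]/2])
m2,st2,c2=blob((hsv[...,2]>120)&(hsv[...,1]<60),(318,231)) 
print(c,c0,st,cast(s,c0,138),"cap",c2,st2,cast(s,c2,143))
k=cast(s,c0,138)[0,:2]
if st2[4]<1500: k=(k+cast(s,c2,143)[0,:2])/2
assert np.hypot(*(k-[585.5,-157.5]))<6
print("k",k)
bot.line_to([*k,170],rate=200); bot.line_to([*k,108],rate=100,guard=15)
bot.move_gripper(40,80)
o=bot.observe(); print(o["finger_gap"],o["gripper_force"],o["contact_force"].round(1),o["tool_pos"].round(1))
np.save("z0.npy",o["tool_pos"])
p=o["tool_pos"].copy()
for h in (1.5,3,4.5,6):
    g=bot.line_to([k[0],k[1],108+h],rate=20,guard=35); o=bot.observe(); print(h,g,o["contact_force"].round(1),o["tool_pos"].round(2))
    if g or o["contact_force"][2]<-25: break
print(o["time_s"])
E
```

```text
[317.12883744 226.45143432] [317.5 227.5] [ 290  198   55   59 1987] [[ 585.91502872 -156.77468136  138.        ]] cap [317.77707006 229.62420382] [307 221  22  20 314] [[ 585.21053501 -156.70511617  143.        ]]
k [ 585.56278186 -156.73989876]
46.20756722331012 80.19380807876587 [-4.1  0.2 10.2] [ 585.6 -156.9  108.9]
1.5 False [ 0.7 -2.2 -8. ] [ 585.49 -156.82  109.3 ]
3 False [-0.5 -2.4 -8. ] [ 585.44 -156.78  110.85]
4.5 False [ 0.3 -2.2 -9.9] [ 585.47 -156.7   112.42]
6 False [  4.3  -0.4 -23.2] [ 585.29 -156.37  113.14]
6.0333
```

```bash
cat >> h.py <<'E'
K=np.array([585.56,-156.74]); 
def go(bot,z,a,rate=20,guard=40):
    """target z and tool angle about the knob axis; returns real z, Fz, Mz"""
    g=bot.line_to([*K,z],Rd(a),rate=rate,guard=guard); o=bot.observe()
    return g,o["tool_pos"][2].round(2),o["contact_force"][2].round(1),o["torque"][2].round(2),o["joint_positions"][5].round(1),round(o["time_s"],2)
E
python3 - <<'E'
from h import *
from rig import bot
a=-25
for i in range(9):
    print("down/turn",go(bot,111.0,a)); a-=12
    print("turn",a,go(bot,111.0,a))
    r=go(bot,115.0,a); print("pull",r)
    if r[1]>114.2 and r[2]>-16: break
print(a)
E
```

```text
down/turn (False, np.float64(111.09), np.float64(-8.4), np.float64(-0.03), np.float64(94.4), 6.33)
turn -37 (False, np.float64(111.13), np.float64(-8.2), np.float64(-0.01), np.float64(106.2), 6.69)
pull (True, np.float64(113.16), np.float64(-15.0), np.float64(0.06), np.float64(106.2), 6.96)
down/turn (False, np.float64(111.03), np.float64(-8.3), np.float64(0.02), np.float64(106.3), 7.23)
turn -49 (False, np.float64(110.99), np.float64(-8.3), np.float64(-0.04), np.float64(118.1), 7.59)
pull (False, np.float64(115.23), np.float64(-8.5), np.float64(-0.01), np.float64(118.2), 7.94)
-49
```

```bash
python3 - <<'E'
from h import *
from rig import bot
a=-49; z0=108.9
print(go(bot,115,a-10)); a-=10
print(go(bot,z0+21.3,a,rate=30))
h=21.3
for i in range(9):
    a+=8; r=go(bot,z0+h,a,guard=30); e=r[2]+7.5+.25*(r[1]-z0); print(a,h,r,"excess",round(e,1))
    if r[0]: break
    if e>4: h+=.7
    if e<-5: h-=.7
E
```

```text
(False, np.float64(115.13), np.float64(-9.2), np.float64(-0.05), np.float64(128.3), 8.27)
(False, np.float64(130.14), np.float64(-12.7), np.float64(-0.04), np.float64(128.2), 8.93)
-51 21.3 (False, np.float64(130.06), np.float64(-12.6), np.float64(0.05), np.float64(120.5), 9.22) excess 0.2
-43 21.3 (False, np.float64(130.12), np.float64(-13.6), np.float64(0.02), np.float64(112.7), 9.51) excess -0.8
-35 21.3 (False, np.float64(130.17), np.float64(-11.6), np.float64(0.03), np.float64(104.7), 9.8) excess 1.2
-27 21.3 (False, np.float64(130.14), np.float64(-12.9), np.float64(0.03), np.float64(96.7), 10.09) excess -0.1
-19 21.3 (False, np.float64(130.19), np.float64(-12.6), np.float64(0.07), np.float64(88.8), 10.38) excess 0.2
-11 21.3 (False, np.float64(130.21), np.float64(-12.9), np.float64(0.1), np.float64(80.8), 10.68) excess -0.1
-3 21.3 (False, np.float64(130.27), np.float64(-12.9), np.float64(0.03), np.float64(72.8), 10.97) excess -0.1
5 21.3 (False, np.float64(130.44), np.float64(-8.2), np.float64(-0.02), np.float64(64.8), 11.26) excess 4.7
13 22.0 (False, np.float64(131.05), np.float64(-7.6), np.float64(-0.01), np.float64(56.8), 11.55) excess 5.4
```

```bash
python3 - <<'E'
from h import *
from rig import bot
a=13; z0=108.9; h=22.7
for i in range(22):
    if h<29.8: h+=.67
    a+=8; r=go(bot,z0+h,a,guard=30); e=r[2]+7.5+.25*(r[1]-z0); print(a,round(h,1),*r,"ex",round(e,1))
    if r[0] or abs(r[3])>0.9: break
    if e>4: h+=.5
    if e<-4: h-=.6
o=bot.observe(); print(o["torque"],o["finger_gap"])
E
```

```text
21 23.4 False 132.08 -10.8 0.05 48.8 11.84 ex 2.5
29 24.0 False 132.76 -12.9 0.05 40.7 12.13 ex 0.6
37 24.7 False 133.4 -12.2 0.0 32.7 12.43 ex 1.4
45 25.4 False 134.01 -12.1 0.05 24.7 12.72 ex 1.7
53 26.1 False 134.66 -12.6 0.05 16.7 13.01 ex 1.3
61 26.7 False 135.3 -11.2 0.07 8.7 13.3 ex 2.9
69 27.4 False 135.91 -11.7 0.06 0.7 13.59 ex 2.6
77 28.1 False 136.6 -10.7 0.03 -7.3 13.88 ex 3.7
85 28.7 False 137.2 -10.7 0.03 -15.3 14.18 ex 3.9
93 29.4 False 137.79 -11.6 0.05 -23.3 14.47 ex 3.1
101 30.1 False 138.27 -15.5 -0.0 -31.3 14.76 ex -0.7
109 30.1 False 138.24 -15.0 -0.01 -39.3 15.05 ex -0.2
117 30.1 False 138.18 -14.5 -0.64 -47.3 15.34 ex 0.3
125 30.1 False 138.61 -14.6 0.08 -55.3 15.63 ex 0.3
133 30.1 False 138.71 -14.4 -0.4 -63.3 15.93 ex 0.6
141 30.1 False 138.78 -15.0 -1.24 -71.2 16.22 ex -0.0
[ 0.16630665  0.81758977 -1.24057671] 46.51160097372416
```

The torque climbed to 1.24 N m at the end of the turn, so the screw is at its firm stop. I'll lower it onto the track, release it, rise and look.

```bash
python3 - <<'E'
from h import *
from rig import bot
print(go(bot,136.6,141,guard=9)); 
bot.move_gripper(85); o=bot.observe(); print(o["contact_force"],o["finger_gap"])
bot.line_to([*K,260],rate=200)
for n in("wrist","side"):
    s=bot.snapshot(n); np.savez(n+"2.npz",**s)
    cv2.imwrite(f"pics/{n}2.png",s["image"])
s0=dict(np.load("side0.npz"))["image"]; s=s["image"]
cv2.imwrite("pics/cmp.png",np.hstack([cv2.resize(i[220:340,280:380],None,fx=4,fy=4,interpolation=2) for i in(s0,s)]))
print(bot.observe()["time_s"])
E
```

```text
(True, np.float64(137.44), np.float64(10.0), np.float64(-1.21), np.float64(-71.1), 16.43)
[ 0.07294933 -0.51478558 -0.24985861] 85.1216396296495
17.775
```

View pics/cmp.png

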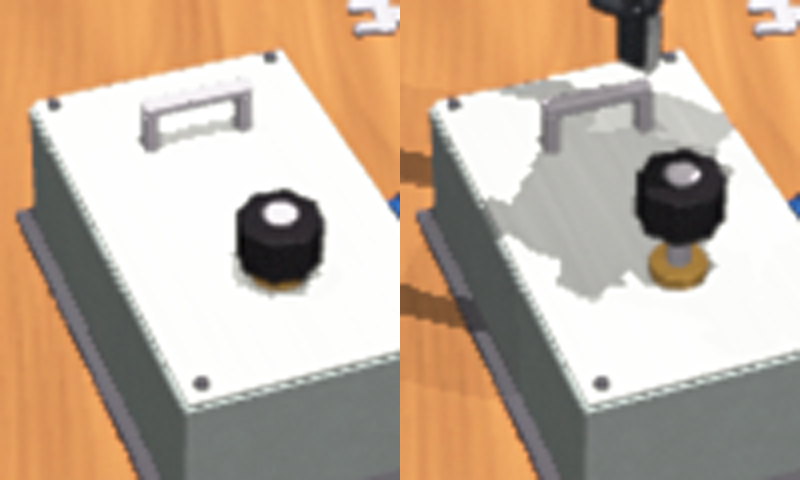

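View pics/wrist2.png

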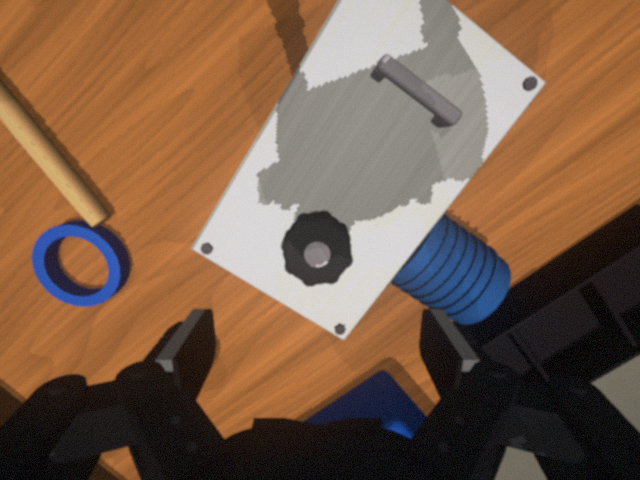

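The side crop shows the knob standing up clear of the brass bush at rest. The wrist view shows the handle bar with ends at (381,62) and (458,118). Next I push the bar with shut fingers.

```bash
python3 - <<'E'
from h import *
from rig import bot
s=dict(np.load("wrist2.npz")); b=cast(s,[(383,62),(457,116)],136); m=b.mean(0)[:2]; d=m-K
y=np.array([-np.sin(np.radians(17.1)),np.cos(np.radians(17.1))])
print(b,m,"dist",np.hypot(*d),"along",d@y,"pred",K+130*y)
H=K+130*y; assert np.hypot(*(H-m))<8
bot.move_gripper(0,40)
S=H-45*y
bot.line_to([*S,260],Rd(107.1),rate=150)
print(bot.line_to([*S,113],rate=120,guard=12))
p0=bot.observe()["tool_pos"][:2]
g=bot.line_to([*(H+118*y),113],rate=60,guard=20); o=bot.observe()
print(g,(o["tool_pos"][:2]-H)@y,o["contact_force"].round(1),o["time_s"])
s=bot.snapshot("side"); np.savez("side3.npz",**s); cv2.imwrite("pics/side3.png",s["image"])
E
```

```text
[[515.79292995 -42.37643    136.        ]
 [576.47421983 -22.18207076 136.        ]] [546.13357489 -32.27925038] dist 130.55619936734556 along 130.5516739666759 pred [547.33475772 -32.48690808]
False
True 103.15541945115211 [ 0.7 -9.3  3.1] 22.8417
```

View pics/side3.png

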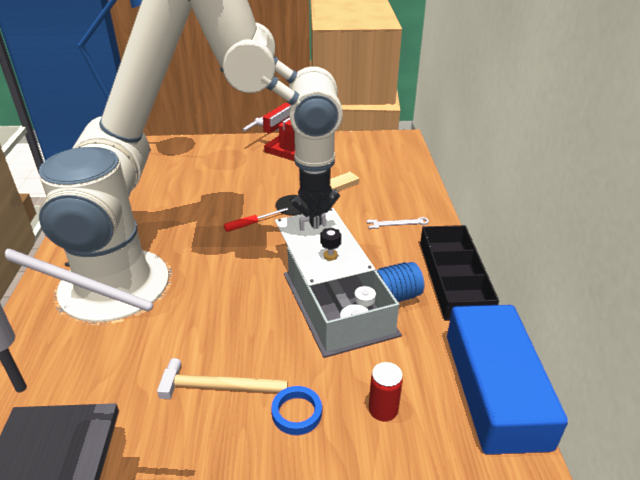

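The cover is open, the knob is still up, and the tool stopped at 103 mm, where full opening should be (120 − 17). I'll press lightly again, back off, rise and measure.

```bash
python3 - <<'E'
from h import *
from rig import bot
y=np.array([-np.sin(np.radians(17.1)),np.cos(np.radians(17.1))]);H=K+130*y
g=bot.line_to([*(H+106*y),113],rate=15,guard=20); o=bot.observe()
print(g,(o["tool_pos"][:2]-H)@y,o["contact_force"].round(1))
bot.line_to([*(H+75*y),113],rate=60); bot.line_to([*(H+75*y),240],rate=120)
bot.line_to([*(H+20*y),330],rate=150)
s=bot.snapshot("wrist"); cv2.imwrite("pics/w4.png",s["image"]); np.savez("w4.npz",**s); 
s=bot.snapshot("side"); np.savez("side4.npz",**s)
hsv=cv2.cvtColor(s["image"],cv2.COLOR_BGR2HSV); m,st,c=blob(hsv[...,2]<70,(330,239)); p=cast(s,c,157)[0]
print("knob",c,st,p,(p[:2]-K)@y,bot.observe()["time_s"])
E
```

```text
True 103.0812858885321 [ 1.5 -8.1  4.1]
knob [330.25259516 239.38754325] [321 229  20  21 289] [548.80193647 -45.20399359 157.        ] 117.41368878229558 25.8833
```

View pics/w4.png

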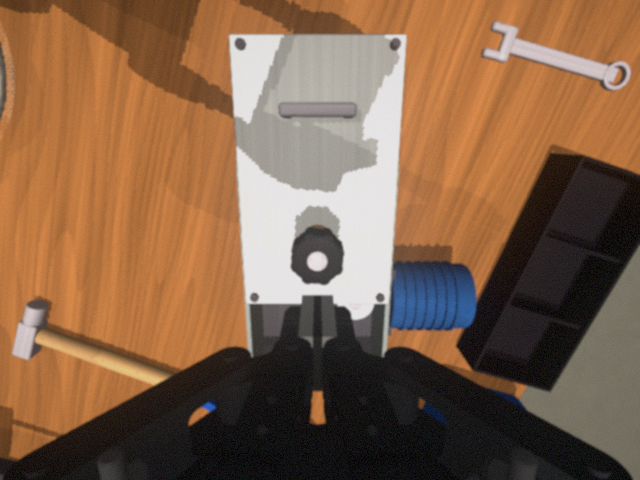

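```bash
python3 - <<'E'
from h import *
from rig import bot
y=np.array([-np.sin(np.radians(17.1)),np.cos(np.radians(17.1))])
s=dict(np.load("w4.npz")); b=(cast(s,[(318,107)],136)[0,:2]-K)@y-130.3; c=(cast(s,[(317,261)],172)[0,:2]-K)@y
print("open by bar",b,"by cap",c)
if min(b,c)>116.5: print(bot.sign_off())
E
```

```text
open by bar 121.94038091198607 by cap 120.76721899198475
the job is handed in; nothing more can be done
None
```

The captive screw is unscrewed and stays up by itself. The cover is pushed to its stop, fully open (120 mm, ±2 mm by camera), the gripper is clear, and the job is handed in at about 26 s.

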